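Fill the gap in the pot tray before sowing

ROBOT

A 7-joint arm with a two-finger parallel gripper is mounted at the origin on the work surface. World frame = base frame: x ahead of the robot, y to its left, z up, the work surface at z = 0. Lengths are in m, angles in rad, forces in N, time in s.
With the tool pointing down it reaches from about 0.4 to 0.875 m from the base axis. Payload 19.3 kg.
Tool frame: the origin (TCP) lies at the very end of the fingers, on their centre line; the grasp point (between the pads) lies 19 mm behind it; z points along the fingers, y is the line along which they close (so a half turn about z gives the same grasp; the last joint's range is limited). The gripper opens to 85 mm and grips with 20 to 120 N. Pads are 22 mm wide; open, the fingers measure 114 mm over their backs; the gripper's body (76 mm by 85 mm) begins 54 mm behind the grasp point. The pads swing forward as they close: fully open they stand 13 mm farther back than shut.
Start: joints at [-0.07, 0.521, -0.036, 1.599, 0.021, 1.021, -0.113], TCP at [0.625, -0, 0.231] pointing down, gripper open.
Joint ranges: [-2.91, 2.91], [-0.3, 2.13], [-1.5, 1.42], [0.17, 2.43], [-1.26, 4.41], [0.16, 1.93], [-2.52, 2.52]. Speed limits (rad/s): [1.89, 1.89, 2.39, 2.39, 3.01, 3.01, 3.01].

INTERFACE

Orientations are given as [roll, pitch, yaw] about the fixed x, y, z axes, in that order (R = Rz(yaw) Ry(pitch) Rx(roll)).
In Python, from workcell import bot gives the robot as it stands.
- The arm moves only by the tool jog_arm, never from a script. Its argument "motion" is a list of rows, each a list of 5 numbers: the shift along the tool's x, y, z scaled (see below), then the turn about the tool's z scaled (see below), then the opening, from 0 (shut) to 1 (fully open). A call has 1 to 12 rows; each row shifts and turns the commanded pose from where the row before left it, along the tool's axes as they then stand; what a row does not reach is not made up. The controller multiplies each number of a shift by 30 mm and each number of a turn by 0.08 rad. A row lasts 1/10 s, in which the tool goes at most 50 mm and 8.59 degrees, less where a joint would pass 70% of its speed; a pose out of reach is approached as far as the arm can. A call with a number of a shift or a turn outside -1 to 1 is refused whole. A call with a gripper value outside its range is refused whole. The fingers move at their own pace and stop on an object; "newtons" is the grip in N (left out, the last holds). Time passes only in rows, so rows that do not move let the fingers close. It gives the time, the measured TCP pose, the force, the opening and the grip force at its end, in the units of the state.
- bot.observe(): the state, without advancing time (a new reading comes with each control period).
- bot.grab_frame(name): name is "scene" or "side" or "wrist"; returns a dict with "pixels" (384x512x3 uint8, red, green, blue), "fovy" (degrees; the focal length in pixels is half the picture's height over the tangent of half this angle, whatever the lens; pixels are square), "cx", "cy" (the principal point, pixels), "rvec" (rotation vector, rad) and "tvec" (3), from world to camera coordinates, as OpenCV has them; the wrist camera has in their place "mount" (4x4, takes a point from camera to tool coordinates, whose origin is the TCP and whose axes are the flange's). Camera axes: x right, y down, z forward; pixel columns grow to the right and rows downward; lengths in m; the calibration is good to about 2 mm. A picture is of the moment at which its call begins: read the wrist's pose just before it. There is no depth.
- bot.job_done(): hands the job in; it is judged then, once.
The state is a dict: "clock": time; "qpos": joint angles; "qd": joint speeds; "joint_efforts": joint torques, N m; "position": TCP position; "tool_rot": TCP orientation; "force": force on the tool from outside, world axes, zero at the start; "moment": the same for the moment, N m; "grip_width": finger opening in m; "finger_force": force on a finger pad.
Only numpy, scipy, OpenCV 4.12 (cv2) and the standard library are available. Lean on these libraries where they do the work, as an engineer would, in place of code of your own. Each camera call takes 0.05 s, during which the arm holds its last target. There are 200 camera calls.

TASK

The green three-pocket tray on the sowing table is one fibre pot short. Take the spare brown fibre pot that stands by itself on the table (not the terracotta or the black one) and stand it upright on the floor of whichever pocket is empty, leaving the two pots already in the tray where they are.

Things in the scene. Friction and masses are not known exactly. Their poses are not given: they have to be found in the camera images.
- spare_pot_mid (a point): The spare pot: empty round pot of light brown pressed fibre, open top, standing alone on the bare table. Rigid, 62 mm tall, 60 mm across the rim tapering to 50 mm at the base, about 50 g. Point: its centre, 31 mm above its underside; z up the axis. A terracotta and a black pot of the same size and shape stand near; which of the three stands where varies.
- tray: Low green tray, fixed; place and heading vary. 103 mm wide (x), 299 long (y). Three pockets in a row, centres at x = 0, y = -98, 0, +98 mm in its frame, each 93 mm square inside, floor 5 mm above the table, walls and dividers 5 mm thick, tops 20 mm above the table. Origin: centre of its underside, z up. At the start two pockets hold a fibre pot each; which one is empty varies.
- tray_pot_a_mid (a point): A fibre pot already standing in one of the tray's pockets, loose, identical to the spare pot (62 mm tall, 60 mm rim, 50 mm base). This point is its centre, 31 mm above its underside.
- tray_pot_b_mid (a point): The other fibre pot already standing in one of the tray's pockets, loose, identical to the spare pot. This point is its centre, 31 mm above its underside.

How it is judged:
At the end, for the whole second after the job is handed in: The spare fibre pot stands upright (within 10 degrees), still, on the floor of the pocket that was empty: centre within 26 mm of the pocket's centre along and across the tray, 36 mm (+-6) above the table; the two other pots stand upright in their pockets within 25 mm of where they were (x of spare_pot_mid in the frame of tray between -0.026 and 0.026 m and z of spare_pot_mid in the frame of tray between 0.03 and 0.042 m and angle between each of spare_pot_mid, tray_pot_a_mid, tray_pot_b_mid's own z axis and vertical below 0.17 rad and (y of spare_pot_mid in the frame of tray between -0.124 and -0.072 m or y of spare_pot_mid in the frame of tray between -0.026 and 0.026 m or y of spare_pot_mid in the frame of tray between 0.072 and 0.124 m) and x of tray_pot_a_mid in the frame of tray between -0.026 and 0.026 m and z of tray_pot_a_mid in the frame of tray between 0.03 and 0.042 m and x of tray_pot_b_mid in the frame of tray between -0.026 and 0.026 m and z of tray_pot_b_mid in the frame of tray between 0.03 and 0.042 m and distance of each of tray_pot_a_mid, tray_pot_b_mid from where it was at the start of the episode below 0.025 m and linear speed of spare_pot below 0.02 m/s); the robot touches nothing.
It fails at once if a pot already in the tray is shifted by more than 25 mm or lifted out (distance of any of tray_pot_a_mid, tray_pot_b_mid from where it was at the start of the episode above 0.025 m).
It also fails if it takes over 32 s, if anything falls off the work surface, if the arm or the gripper's body presses on something with over 40 N, if the wrist force passes 120 N, or if a joint passes its speed limit or range.

## Working session

There is one attempt and no reset: what is moved stays moved. The work goes in short steps, Python scripts to look and compute and a tool call to move; the robot and the scene stay as the last step left them, time stands still between calls to the robot, and variables do not carry over. Pictures are saved under pics/ and viewed, at most 10 in all, crops included, and the job is handed in when it is done.

Besides the shell and the picture viewer there is one more tool, called by a JSON object that holds its "api" and its "payload". jog_arm: Moves the arm, as the interface text tells. Shifts and turns lie within -1 to 1; 1 stands for 30 mm of shift or 0.08 rad of turn. Its arguments: {"type":"object","properties":{"motion":{"type":"array","items":{"type":"array","items":{"type":"number"}}},"newtons":{"type":"number"}},"required":["motion"]}

```bash
mkdir -p pics; cat > h.py <<'E'
import numpy as np, cv2, pickle
from workcell import bot
def grab(n):
    s=bot.observe(); f=bot.grab_frame(n); f['state']=s; return f
def ray(f,u,v):
    h=f['pixels'].shape[0]; F=h/2/np.tan(np.radians(f['fovy'])/2)
    d=np.array([(u-f['cx'])/F,(v-f['cy'])/F,1.])
    if 'mount' in f:
        from scipy.spatial.transform import Rotation as R
        M=np.array(f['mount']); Rt=R.from_euler('xyz',f['state']['tool_rot']).as_matrix()
        return Rt@M[:3,3]+f['state']['position'], Rt@M[:3,:3]@d
    R_=cv2.Rodrigues(np.array(f['rvec'],float))[0]; return -R_.T@np.array(f['tvec']).ravel(), R_.T@d
def onz(f,u,v,z):
    c,d=ray(f,u,v); return c+d*(z-c[2])/d[2]
E
python3 - <<'E'
from h import *
fs={n:grab(n) for n in("scene","side")}
pickle.dump(fs,open('f.pkl','wb'))
cv2.imwrite('pics/a.png',cv2.resize(cv2.vconcat([fs[n]['pixels'][:,:,::-1] for n in fs]),(400,600)) if 0 else fs['scene']['pixels'][:,:,::-1])
cv2.imwrite('pics/b.png',fs['side']['pixels'][:,:,::-1])
for n in fs: print(n,ray(fs[n],256,192),fs[n]['fovy'])
print(bot.observe())
E
```

```text
scene (array([1.22015811, 0.12450457, 0.69514643]), array([-0.72112627, -0.12075688, -0.68244475])) 48.08891353593017
side (array([ 0.40712936, -0.75581897,  0.53810085]), array([ 0.14362512,  0.83538149, -0.53061732])) 44.01940684706967
{'clock': 0.1, 'qpos': array([-0.07021354,  0.52196341, -0.03630598,  1.59990234,  0.02119602,
        1.02107466, -0.1128002 ]), 'qd': array([-0.00138683, -0.00103841, -0.00159424, -0.00175744,  0.00066335,
        0.00093035,  0.0004219 ]), 'joint_efforts': array([ 6.00351588e-03, -9.28489351e+01,  1.98515877e+00, -3.70530617e+01,
        1.82421418e-02,  5.33716375e-03, -2.83208755e-05]), 'position': array([ 6.24730012e-01, -3.38803032e-05,  2.30795335e-01]), 'tool_rot': array([-3.14063236e+00,  7.21657088e-05,  1.57077716e+00]), 'force': array([ 0.25586416, -0.28304805,  0.91317425]), 'moment': array([-0.02334677, -0.05508483, -0.0332613 ]), 'finger_force': 0.0, 'grip_width': 0.08567558460491426}
```

View pics/a.png

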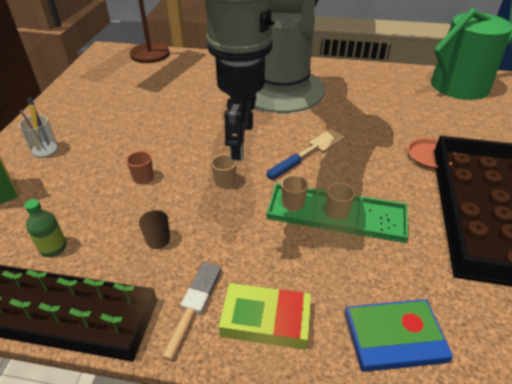

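View pics/b.png

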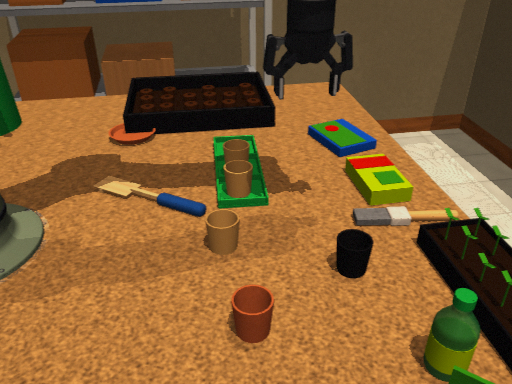

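The scene view shows the spare fibre pot at about (224,171). The tray runs from (270,205) to (408,225), with its right-hand pocket empty at about (385,218). The side view puts the spare at (222,231) and the empty pocket at the near right end of the tray, nearest (240,200), or at the far end. A zoom will settle which.

```bash
python3 - <<'E'
from h import *
fs=pickle.load(open('f.pkl','rb'))
a=fs['scene']['pixels'][145:250,200:420,::-1]; b=fs['side']['pixels'][125:260,180:290,::-1]
a=cv2.resize(a,None,fx=3.6,fy=3.6,interpolation=cv2.INTER_CUBIC);b=cv2.resize(b,None,fx=4.4,fy=4.4,interpolation=cv2.INTER_CUBIC)
cv2.imwrite('pics/c.png',a);cv2.imwrite('pics/d.png',b)
for n,f in fs.items():
    hsv=cv2.cvtColor(f['pixels'],cv2.COLOR_RGB2HSV)
    m=cv2.inRange(hsv,(55,120,40),(85,255,255))
    N,l,st,c=cv2.connectedComponentsWithStats(m)
    for i in range(1,N):
        if st[i,4]>500:
            ys,xs=np.where(l==i); P=np.array([onz(f,u,v,.02)[:2] for u,v in zip(xs,ys)],np.float32)
            print(n,st[i],cv2.minAreaRect(P),cv2.boxPoints(cv2.minAreaRect(P)).round(3).tolist())
E
```

```text
scene [ 432    9   80   90 5033] ((-0.3729485869407654, 0.637075662612915), (0.2233113944530487, 0.7621002197265625), 69.58622741699219) [[-0.7689999938011169, 0.6650000214576721], [-0.054999999701976776, 0.4000000059604645], [0.023000000044703484, 0.609000027179718], [-0.6909999847412109, 0.875]]
scene [268 184  46  41 816] ((0.5297004580497742, 0.09000304341316223), (0.09429864585399628, 0.1111748069524765), 86.18582916259766) [[0.47099998593330383, 0.04699999839067459], [0.5820000171661377, 0.039000000804662704], [0.5879999995231628, 0.13300000131130219], [0.47699999809265137, 0.14100000262260437]]
scene [ 359  198   48   44 1646] ((0.5419537425041199, 0.28600695729255676), (0.09939780086278915, 0.11197680234909058), 86.45790100097656) [[0.4830000102519989, 0.23999999463558197], [0.5950000286102295, 0.2329999953508377], [0.6010000109672546, 0.3319999873638153], [0.48899999260902405, 0.33899998664855957]]
side [  0  62  21  74 856] ((-0.10876333713531494, 0.7819904088973999), (0.049463871866464615, 0.6845738291740417), 14.594202041625977) [[-0.21899999678134918, 1.1069999933242798]
[... 362 characters left out ...]
870000123977661, 0.3330000042915344], [0.48500001430511475, 0.33899998664855957]]
side [453 288  27  43 581] ((0.798306941986084, -0.3106871545314789), (0.08462906628847122, 0.03472268581390381), 61.06244659423828) [[0.7630000114440918, -0.33899998664855957], [0.7929999828338623, -0.35600000619888306], [0.8339999914169312, -0.28200000524520874], [0.8040000200271606, -0.26499998569488525]]
side [438 318  37  25 543] ((0.7604060769081116, -0.3490501642227173), (0.043425992131233215, 0.045036934316158295), 79.78528594970703) [[0.734000027179718, -0.3659999966621399], [0.7789999842643738, -0.37400001287460327], [0.7860000133514404, -0.3319999873638153], [0.7419999837875366, -0.3240000009536743]]
```

View pics/c.png

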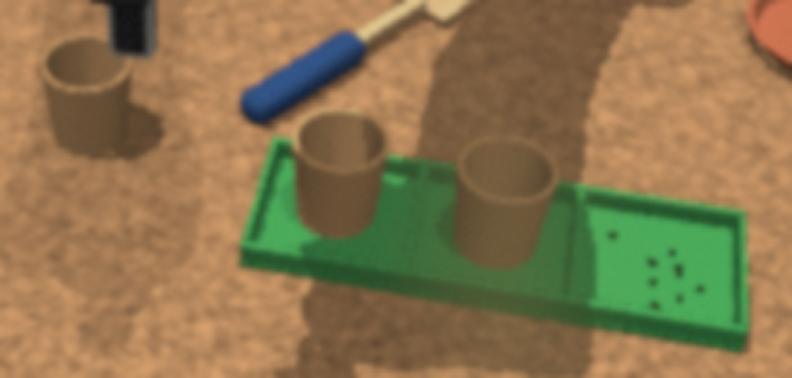

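View pics/d.png

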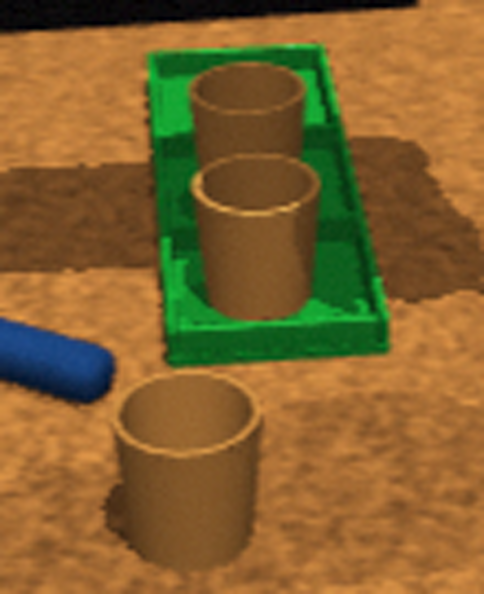

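The zooms confirm that the two near pockets are full and the one at the +y end is empty. The spare's rim centre is at about (224.4,162.8) in the scene view and (222.7,219.5) in the side view.

```bash
python3 - <<'E'
from h import *
fs=pickle.load(open('f.pkl','rb'));S,D=fs['scene'],fs['side']
print('spare',onz(S,224.4,162.8,.062),onz(D,222.7,219.5,.062))
P=lambda x,y:(200+x/3.6,145+y/3.6)
Q=lambda x,y:(180+x/4.4,125+y/4.4)
print('scene top corners',[onz(S,*P(*p),.02).round(3)[:2] for p in((275,140),(243,247),(748,210),(746,332))])
print('side far corners',[onz(D,*Q(*p),.02).round(3)[:2] for p in((149,52),(325,47),(388,322),(166,337))])
print('tray pots',[onz(S,*P(*p),.067).round(3)[:2] for p in((341,141),(507,170))],[onz(D,*Q(*p),.067).round(3)[:2] for p in((256,185),(248,88))])
w=grab('wrist');pickle.dump(w,open('w.pkl','wb'));cv2.imwrite('pics/w.png',w['pixels'][:,:,::-1])
E
```

```text
spare [ 0.46546372 -0.07670578  0.062     ] [ 0.46393977 -0.08434008  0.062     ]
scene top corners [array([0.471, 0.047]), array([0.571, 0.041]), array([0.486, 0.344]), array([0.588, 0.334])]
side far corners [array([0.488, 0.337]), array([0.588, 0.326]), array([0.567, 0.032]), array([0.466, 0.038])]
tray pots [array([0.517, 0.092]), array([0.526, 0.192])] [array([0.515, 0.087]), array([0.526, 0.187])]
```

View pics/w.png

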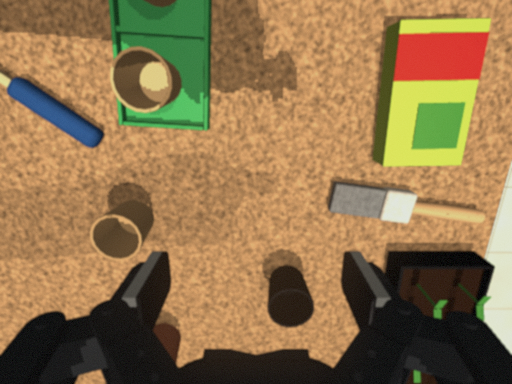

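The wrist view shows the spare's rim at about (116,237). All the measurements agree to within a few mm: spare at (0.4645, -0.081), pocket centre at (0.533, 0.285). Tool x is world y, and tool y is world x.

{"api": "jog_arm", "payload": {"motion": [[-0.45,-0.89,0.45,0,1],[-0.45,-0.89,0.45,0,1],[-0.45,-0.89,0.45,0,1],[-0.45,-0.89,0.45,0,1],[-0.45,-0.89,0.45,0,1],[-0.45,-0.89,0.45,0,1],[0,0,0,0,1],[0,0,0,0,1],[0,0,0,0,1]], "newtons": 25}}

```text
clock: 1.05
position: [0.4657, -0.0807, 0.1506]
tool_rot: [3.141, -0.0, 1.571]
force: [-0.0, 0.5, -0.0]
grip_width: 0.0857
finger_force: 0.0
```

```bash
python3 - <<'E'
from h import *
w0=pickle.load(open('w.pkl','rb'));print(onz(w0,116,237,.062))
w=grab('wrist');s=w['state'];print(s['position'],s['tool_rot'])
cv2.imwrite('pics/w2.png',w['pixels'][:,:,::-1]);pickle.dump(w,open('w2.pkl','wb'))
E
```

```text
[ 0.4635957  -0.07646269  0.062     ]
[ 0.46567642 -0.08067059  0.15060183] [ 3.14067995e+00 -1.31786769e-04  1.57115191e+00]
```

View pics/w2.png

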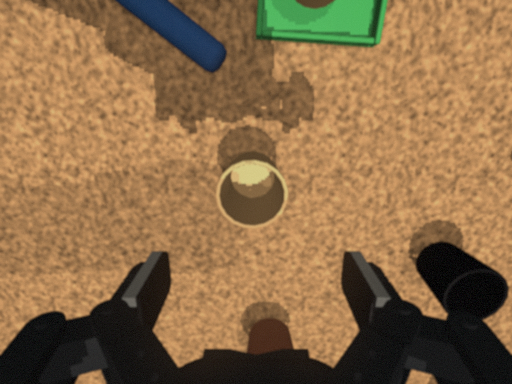

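The spare's rim is a clean circle centred at (252,193), 70 px across. The terracotta pot sits behind it, at -y.

```bash
python3 - <<'E'
from h import *
w=pickle.load(open('w2.pkl','rb'));D=pickle.load(open('f.pkl','rb'))['side']
print(onz(w,252,193,.062),onz(w,217,193,.062),onz(w,287,193,.062));print('terra',onz(D,253,299,.062),'black',onz(D,354,244,.062))
E
```

```text
[ 0.46261105 -0.07597029  0.062     ] [ 0.43424678 -0.07597858  0.062     ] [ 0.49097437 -0.07596201  0.062     ]
terra [ 0.48378903 -0.28155138  0.062     ] black [ 0.66402167 -0.18946597  0.062     ]
```

{"api": "jog_arm", "payload": {"motion": [[0.12,-0.09,0.7,0,1],[0,0,0.7,0,1],[0,0,0.7,0,1],[0,0,0.7,0,1],[0,0,0.7,0,1],[0,0,0.7,0,1],[0,0,0,0,1],[0,0,0,0,0],[0,0,0,0,0],[0,0,0,0,0],[0,0,0,0,0],[0,0,0,0,0]]}}

```text
clock: 2.3
position: [0.4628, -0.0774, 0.0256]
tool_rot: [3.14, 0.0, 1.571]
force: [-1.5, 0.8, 5.5]
grip_width: 0.0592
finger_force: 25.6
```

{"api": "jog_arm", "payload": {"motion": [[0,0,-0.4,0,0],[0,0,-0.8,0,0],[0,0,-0.8,0,0],[0,0,-0.8,0,0],[0,0,-0.8,0,0],[0,0,-0.8,0,0],[0,0,0,0,0],[0,0,0,0,0]]}}

```text
clock: 3.1
position: [0.4624, -0.0774, 0.1576]
tool_rot: [3.139, 0.0, 1.571]
force: [0.7, 0.9, -1.1]
grip_width: 0.059
finger_force: 27.2
```

{"api": "jog_arm", "payload": {"motion": [[0.3,0.12,0,0,0],[0.6,0.12,0,0,0],[0.7,0.12,0,0,0],[0.7,0.12,0,0,0],[0.7,0.12,0,0,0],[0.7,0.12,0,0,0],[0.7,0.12,0,0,0],[0.7,0.12,0,0,0],[0.7,0.12,0,0,0],[0.7,0.12,0,0,0],[0.7,0.12,0,0,0],[0.7,0.12,0,0,0]]}}

```text
clock: 4.3
position: [0.5048, 0.1612, 0.1555]
tool_rot: [-3.14, 0.0, 1.571]
force: [0.7, -1.0, -0.6]
grip_width: 0.0591
finger_force: 27.2
```

{"api": "jog_arm", "payload": {"motion": [[0.7,0.12,0,0,0],[0.7,0.12,0,0,0],[0.7,0.12,0,0,0],[0.6,0.12,0,0,0],[0.5,0.12,0,0,0],[0.4,0.12,0,0,0],[0.3,0.12,0,0,0],[0.28,0.07,0,0,0],[0,0,0,0,0],[0,0,0,0,0]]}}

```text
clock: 5.3
position: [0.5326, 0.2845, 0.1562]
tool_rot: [-3.141, 0.0, 1.57]
force: [0.3, 0.1, -0.2]
grip_width: 0.0591
finger_force: 27.2
```

```bash
python3 - <<'E'
from h import *
f=grab('scene');s=f['state'];print(s['position'],s['tool_rot'],s['grip_width'],s['force'])
g=grab('side')
a=f['pixels'][90:290,240:460,::-1];b=g['pixels'][60:260,150:370,::-1]
cv2.imwrite('pics/e.png',cv2.resize(cv2.hconcat([a,b]),(792,360)))
E
```

```text
[0.53262412 0.28450076 0.15621637] [-3.14144080e+00  3.37414381e-04  1.57033699e+00] 0.05912628702789108 [ 0.33928776  0.0670216  -0.22934699]
```

View pics/e.png

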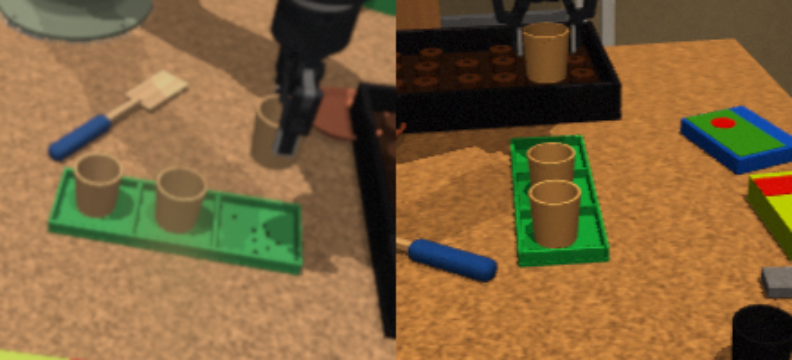

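The pot hangs upright over the pocket, and the two tray pots have not moved. Now the descent.

{"api": "jog_arm", "payload": {"motion": [[0,0,0.5,0,0],[0,0,0.7,0,0],[0,0,0.7,0,0],[0,0,0.7,0,0],[0,0,0.6,0,0],[0,0,0.4,0,0],[0,0,0.3,0,0],[0,0,0.15,0,0],[0,0,0.1,0,0],[0,0,0,0,0],[0,0,0,0,0]]}}

```text
clock: 6.5
position: [0.5329, 0.2851, 0.0323]
tool_rot: [3.141, -0.0, 1.571]
force: [-0.4, 1.3, -1.3]
grip_width: 0.0591
finger_force: 27.2
```

Just above the floor; lower the last 2 mm, open, and rise.

{"api": "jog_arm", "payload": {"motion": [[0,0,0.06,0,0],[0,0,0,0,0],[0,0,0,0,0.85],[0,0,0,0,0.9],[0,0,0,0,1],[0,0,0,0,1],[0,0,0,0,1],[0,0,0,0,1]]}}

```text
clock: 7.3
position: [0.5326, 0.285, 0.03]
tool_rot: [-3.142, -0.0, 1.571]
force: [-0.7, -0.1, 0.6]
grip_width: 0.0854
finger_force: 0.0
```

{"api": "jog_arm", "payload": {"motion": [[0,0,-0.3,0,1],[0,0,-0.5,0,1],[0,0,-0.8,0,1],[0,0,-0.8,0,1],[0,0,-0.8,0,1],[0,0,-0.8,0,1],[0,0,-0.8,0,1],[0,0,0,0,1],[0,0,0,0,1],[0,0,0,0,1]]}}

```text
clock: 8.3
position: [0.5323, 0.2848, 0.1738]
tool_rot: [-3.141, 0.0, 1.571]
force: [0.2, -0.1, -0.3]
grip_width: 0.0854
finger_force: 0.0
```

```bash
python3 - <<'E'
from h import *
f=grab('scene');g=grab('side');print(f['state']['position'],f['state']['grip_width'])
pickle.dump((f,g),open('e.pkl','wb'))
a=f['pixels'][90:290,240:460,::-1];b=g['pixels'][60:260,150:370,::-1]
cv2.imwrite('pics/g.png',cv2.resize(cv2.hconcat([a,b]),(792,360)))
E
```

```text
[0.53230226 0.28478017 0.17384043] 0.0854212960721578
```

View pics/g.png

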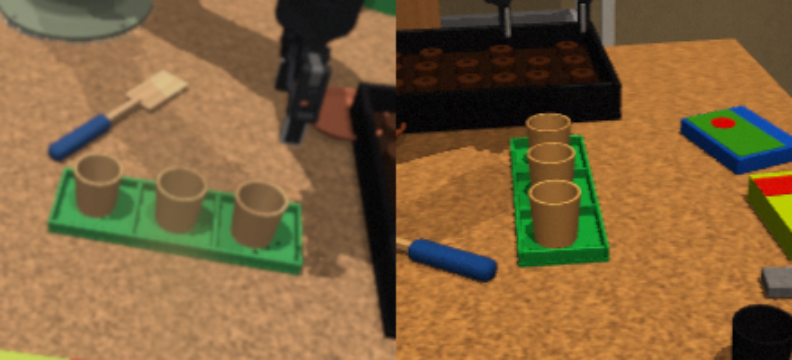

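All three pots stand upright and centred in their pockets. The spare's rim is at about (259,195) in this crop, the tray pots have not moved, and the gripper is clear.

```bash
python3 -c "
from workcell import bot
print(bot.job_done())"
```

```text
the job is handed in; nothing more can be done
None
```

The spare fibre pot is standing upright in the pocket that was empty, at the tray's +y end; the other two tray pots look unmoved, and the job is handed in (no verdict came back).

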